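# Seat a lacquer panel in its frame and hold the frame against the bench fence

### The arm

A 6-joint arm with a two-finger parallel gripper is mounted at the origin on the work surface. World frame = base frame: x ahead of the robot, y to its left, z up, the work surface at z = 0. Lengths are in m, angles in degrees, forces in N, time in s.
With the tool pointing down it reaches from about 0.25 to 0.725 m from the base axis. Payload 9.7 kg.
Tool frame: the origin (TCP) lies midway between the tips of the shut fingers; the grasp point (between the pads) lies 19 mm behind it; x points along the fingers, z is the direction in which the jaws open and shut, and the axes are right-handed (so a half turn about x gives the same grasp; the last joint's range is limited). The gripper opens to 85 mm and grips with 20 to 120 N. Pads are 22 mm wide; open, the fingers measure 114 mm over their backs; the gripper's body (76 mm by 85 mm) begins 54 mm behind the grasp point. The pads swing forward as they close: fully open they stand 13 mm farther back than shut.
Start: joints at [73.167, 4.979, 10.078, 95.1, 0, 90], TCP at [0.159, 0.526, 0.208] pointing down, gripper open.
Joint ranges: [-179.16, 179.16], [-48.56, 103.87], [-65.8, 70.77], [-126.05, 130.52], [-82.76, 87.17], [-180, 180]. Speed limits (degrees/s): [127.2, 127.2, 147.25, 180, 180, 180].

### API

Orientations are given as a 3x3 rotation matrix whose columns are the frame's x, y, z axes.
In Python, from rig import env, eyes gives the robot as it stands.
- The arm moves only by the tool arm_command, never from a script. Its argument "targets" is a list of rows, each an object of numbers: "x", "y", "z": the shift along the tool's x, y, z normalised to -1 to 1, where 1 is 20 mm; "spin": the turn about the tool's x normalised to -1 to 1, where 1 is 0.12 rad; "fingers": the gripper's target within -1 to 1 (shut at 1, half-way at 0, fully open at -1). In form: [{"x": .., "y": .., "z": .., "spin": .., "fingers": ..}, ...]. A call has exactly 10 rows; each row shifts and turns the pose as measured when the row begins, along the tool's axes as they then stand; what a row does not reach is not made up. A row lasts 1/8 s, in which the tool goes at most 62.5 mm and 10.7 degrees, less where a joint would pass 70% of its speed; a pose out of reach is approached as far as the arm can. A call with a number of a shift or a turn outside -1 to 1 is refused whole. A call with a gripper value outside its range is refused whole. The fingers move at their own pace and stop on an object; the grip force is fixed at half the most. Time passes only in rows, so rows that do not move let the fingers close, or fill a call up. It gives the time, the measured TCP pose, the force and the opening at its end, in the units of the state.
- env.get_state(): the state, without advancing time (a new reading comes with each control period).
- eyes.capture(name): name is "side" or "top"; returns a dict with "frame" (420x560x3 uint8, red, green, blue), "z_map" (420x560 float32, m along the optical axis (not along the pixel's ray), 0 where there is no reading), "intrinsics" (3x3 intrinsics, pixels), "origin" and "orientation" of the camera in the world. Camera axes: x right, y up, looking along -z (the intrinsics and any distortion apply to the point x, -y, -z); pixel columns grow to the right and rows downward; lengths in m; the calibration is good to about 2 mm. A picture is of the moment at which its call begins.
- env.close_job(): hands the job in, once; it reports no verdict.
Trained networks look in the newest picture that a camera, given by its name, has taken for a name from the list of things; names that differ only in an ending like _2 or _b are one class to them, and where a whole thing is asked for, a point or a joint stands for the part that bears it (a point fixed in the world has none). Each returns a list of dicts, best first, with "p" (0 to 1); they miss things now and then, are a little off and sometimes report something else, mostly with a low value. They report only what shows in the picture. A call takes as long as a camera call.
- eyes.spot_in(camera, label): "centre" ([column, row] in pixels, amid what is visible of it).
- eyes.regions_of(camera, label): "mask" (420x560 bool, what is visible of it) and "centre" ([column, row] in pixels, amid what is visible of it).
The state is a dict: "clock": time; "joints": joint angles; "qd": joint speeds; "effort": joint torques, N m; "tool_pos": TCP position; "tool_rot": TCP orientation; "ft_force": force on the tool from outside, world axes, zero at the start; "wrist_torque": the same for the moment, N m; "grip_width": finger opening in m.
Only numpy, scipy, OpenCV 4.12 (cv2) and the standard library are available. Lean on these libraries where they do the work, as an engineer would, in place of code of your own. Each camera call takes 0.05 s, during which the arm holds its last target.

### The job

The small black picture frame lies face down on the bench with its lacquer panel not yet fully home: press both ends of the panel down until they sit fully in the rebate. Then push the frame across the bench until its whole far long side bears squarely on the rubber-faced fence, and keep it pressed there with a steady push of about 12 N so that I can drive in the fixing points: finish while still holding it, do not let go. Leave the tin, the tub and the sanding block where they are.

Things in the scene. Friction and masses are not known exactly. Their poses are not given: they have to be found in the camera images.
- frame: Black wooden picture frame lying face down, loose on the bench: 160 mm (x) by 230 mm (y), 28 mm high, rails 22 mm wide as seen from above. With the panel 0.4 to 0.5 kg; slippery lacquer, it slides with about 1 N. Origin: centre of its underside, at bench height. +x points to the fence (within 0.2 rad), y along its long sides, +y left, z up..
- frame_near (a point): Middle of the frame's near long side (the outer face away from the fence, 80 mm to -x of the frame's origin), 14 mm above the bench: the place to push. Axes as the frame's.
- left_end (a joint): How far the panel's left (+y) end stands up, in rad: 0 = fully home in the rebate (end of travel), 0.03 to 0.055 at the start. 0.01 rad is 1.8 mm at the end. The fit is snug: it stays where it is left and takes about 5 to 7 N, pressed at panel_left, to go down.
- right_end (a joint): The same for the panel's right (-y) end, pressed at panel_right.
- panel_left (a point): Point on the upward (plywood back) face of the panel, on its centre line, 30 mm in from its left end and so 62 mm to +y of the frame's centre. The panel is 114 mm (x) by 184 mm (y) and 16 mm thick; home, its back lies 24 mm above the bench, 4 mm below the top of the frame.
- panel_right (a point): The same, 30 mm in from the panel's right end, 62 mm to -y of the frame's centre.
- fence: Fixed bench fence beyond the frame: aluminium bar 40 mm deep (x), 460 mm long (y), 36 mm high; a 12 mm thick, 30 mm high strip of black sponge rubber covers its side towards robot and frame. Origin: centre of the bar's underside. +x points square away from the working face (the frame is pushed along +x), y along it. Bolted through at both ends.
- fence_face (a point): Middle of the rubber's working face when not compressed, 32 mm to -x of the fence's origin, 14 mm above the bench; axes as the fence's. With the frame just touching and square, the frame's origin lies 80 mm to -x of this face, and at 12 N 76 mm.
- facing (a joint): How far the sponge rubber on the fence is squeezed, in m: 0 = free, hard stop at 0.008. The whole strip yields evenly, 1 mm for each 3 N of push that reaches it, so 0.004 is 12 N; it springs back when let go. Some of the push at the fingers is lost as sliding friction under the frame, more so if the fingers also bear down.
- tin: Bystander: plain steel lacquer tin, 72 mm across, 55 mm high, standing beside one end of the frame. Origin: centre of its underside.
- tub: Bystander: open white plastic tub, 84 mm across, 58 mm high, standing beside the other end of the frame (tin and tub may change places). Origin: centre of its underside.
- block: Bystander: cork sanding block 95 by 50 by 26 mm lying to the left, nearer the robot than the tin or tub. Origin: centre of its underside.

How it is judged (in metres and radians):
On the way, in this order (a step that is already met when the one before it is completed fails the run):
1. both ends of the panel are pressed fully home in the frame (value of joint each of left_end, right_end below 0.012 rad), for 0.2 s.
2. the frame is held squarely against the fence with a steady push (all of step 1 and contact force between frame and fence between 5 and 19 N and angle between the x axis of frame and the x axis of fence, either way round below 0.035 rad and y of frame in the frame of fence between -0.115 and 0.115 m and x of frame in the frame of fence between -0.125 and -0.1 m and angle between frame's own z axis and vertical below 0.06 rad and contact force between frame and the fingers above 4 N and linear speed of frame below 0.01 m/s), for 0.8 s.
At the end, for the whole second after the job is handed in: Still pushing: frame on fence with 5 to 19 N, fingers on frame over 4 N, frame within 0.035 rad of square, its whole length on the fence (centre within 115 mm of the middle), flat (within 0.06 rad) and still, both panel ends within 0.012 rad (2.2 mm) of home (all of step 2); the arm keeps its last pose, push and grip.
It fails at once if the tin is disturbed (moved more than 20 mm) (distance of tin from where it was at the start of the episode above 0.02 m).
It fails at once if the tub is disturbed (moved more than 20 mm) (distance of tub from where it was at the start of the episode above 0.02 m).
It fails at once if the block is disturbed (moved more than 20 mm) (distance of block from where it was at the start of the episode above 0.02 m).
It also fails if it takes over 58 s, if anything falls off the work surface, if the arm or the gripper's body presses on something with over 40 N, if the wrist force passes 120 N, or if a joint passes its speed limit or range.

## Working session

There is one attempt and no reset: what is moved stays moved. The work goes in short steps, Python scripts to look and compute and a tool call to move; the robot and the scene stay as the last step left them, time stands still between calls to the robot, and variables do not carry over. Pictures are saved under pics/ and viewed, and the job is handed in when it is done.

Besides the shell and the picture viewer there is one more tool, called after "Request:" as name([rows], argument=value, ...), one row to a line, values as JSON. arm_command: Moves the arm, as the interface text tells. Its arguments: {"type":"object","properties":{"targets":{"type":"array","items":{"type":"object","properties":{"x":{"type":"number","minimum":-1,"maximum":1},"y":{"type":"number","minimum":-1,"maximum":1},"z":{"type":"number","minimum":-1,"maximum":1},"spin":{"type":"number","minimum":-1,"maximum":1},"fingers":{"type":"number"}}}}},"required":["targets"]}

```bash
mkdir -p pics; ls; cat > h.py <<'E'
import numpy as np, cv2
from rig import env, eyes
def W(c,u,v,z=None):
    K=np.array(c['intrinsics']);R=np.array(c['orientation']);o=np.array(c['origin'])
    u=np.asarray(u,float);v=np.asarray(v,float)
    d=np.stack([(u-K[0,2])/K[0,0],-(v-K[1,2])/K[1,1],-np.ones_like(u)],-1)
    if z is None:
        dep=c['z_map'][v.astype(int),u.astype(int)]
        return o+(d*dep[...,None])@R.T
    dw=d@R.T
    return o+dw*((z-o[2])/dw[...,2])[...,None]
def save(c,n): cv2.imwrite('pics/'+n,cv2.cvtColor(c['frame'],cv2.COLOR_RGB2BGR))
E
python3 - <<'E'
from h import *
s=env.get_state();print({k:np.round(v,3).tolist() for k,v in s.items()})
for n in ['top','side']:
    c=eyes.capture(n);save(c,n+'0.png');print(n,np.round(c['origin'],3),np.round(c['orientation'],3).tolist(),np.round(c['intrinsics'],1).tolist(),c.keys())
    for l in ['frame','fence','tin','tub','block','panel_left','panel_right','frame_near','fence_face']:
        r=eyes.spot_in(n,l)
        for q in r[:2]:
            p=W(c,q['centre'][0],q['centre'][1]); print(n,l,round(q['p'],2),np.round(q['centre'],1),np.round(p,3))
E
```

```text
pics
{'clock': 0.0, 'joints': [73.168, 5.011, 10.035, 95.1, 0.001, 89.999], 'qd': [-0.007, -0.034, 0.009, 0.025, 0.025, 0.011], 'effort': [0.001, -52.039, 46.481, 0.016, 0.0, 0.0], 'tool_pos': [0.159, 0.526, 0.208], 'tool_rot': [[-0.0, -0.957, 0.29], [-0.001, 0.29, 0.957], [-1.0, 0.0, -0.001]], 'ft_force': [-0.646, 0.088, 0.459], 'wrist_torque': [0.004, 0.025, -0.002], 'grip_width': 0.086}
top [0.46  0.028 1.084] [[0.004, 0.99, -0.139], [-1.0, 0.006, 0.019], [0.02, 0.139, 0.99]] [[407.5, 0.0, 277.5], [0.0, 407.5, 206.9], [0.0, 0.0, 1.0]] dict_keys(['frame', 'z_map', 'intrinsics', 'origin', 'orientation'])
top frame 0.7 [194.  276.7] [0.427 0.22  0.023]
top frame 0.64 [297.2 214.4] [ 0.588 -0.044  0.031]
top fence 0.65 [273.7 160.6] [0.731 0.018 0.036]
top tin 0.92 [380.1 187.8] [ 0.656 -0.258  0.052]
top tub 0.69 [279.1 165.7] [0.718 0.003 0.03 ]
top block 0.78 [198.1 275.3] [0.431 0.209 0.027]
top block 0.74 [300.3 213.2] [ 0.592 -0.052  0.029]
top panel_left 0.9 [301.1 214.6] [ 0.588 -0.055  0.028]
top panel_right 0.65 [298.1 214.4] [ 0.589 -0.047  0.028]
top frame_near 0.77 [300.5 215.2] [ 0.586 -0.053  0.032]
top fence_face 0.78 [278.2 160.1] [0.732 0.006 0.035]
side [ 0.393 -0.823  0.652] [[0.973, 0.111, -0.204], [-0.231, 0.535, -0.813], [0.019, 0.838, 0.546]] [[460.8, 0.0, 283.9], [0.0, 460.8, 204.7], [0.0, 0.0, 1.0]] dict_keys(['frame', 'z_map', 'intrinsics', 'origin', 'orientation'])
side frame 0.88 [282.8 253.2] [ 0.579 -0.084  0.032]
side fence 0.87 [350.8 242.8] [ 0.733 -0.08   0.032]
side tin 0.89 [342.  310.4] [ 0.637 -0.289  0.057]
side tub 0.62 [255.3 180.7] [0.571 0.197 0.051]
side block 0.63 [200.1 194.2] [0.428 0.196 0.028]
side panel_left 0.89 [281.3 245. ] [ 0.582 -0.055  0.031]
side panel_right 0.96 [279.5 245.4] [ 0.578 -0.057  0.033]
side frame_near 0.83 [281.9 247.3] [ 0.581 -0.066  0.034]
side fence_face 0.96 [352.3 239.5] [ 0.737 -0.077  0.038]
```

View pics/top0.png

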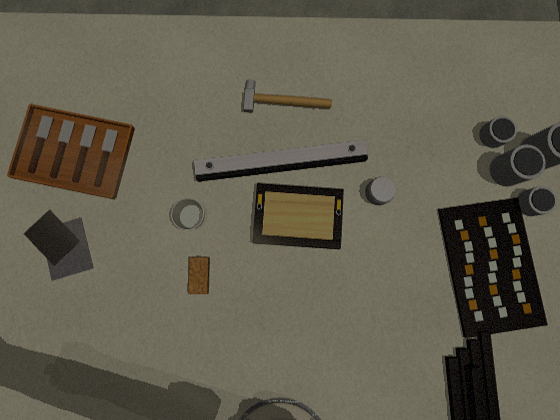

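View pics/side0.png

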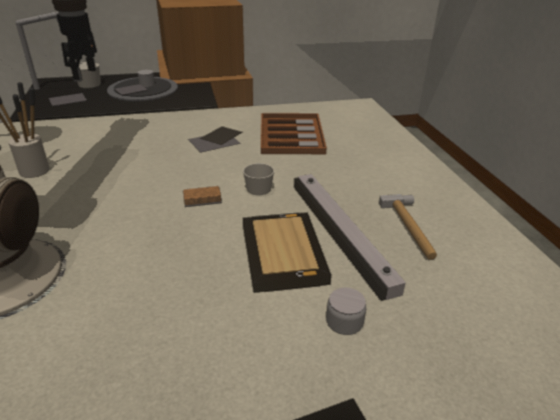

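The top view shows the frame at columns 253–344, rows 184–249. The fence is tilted and runs from (194,170) to (367,150). The tin is on the right at (380,190), the tub on the left at (187,214) and the block at (198,275). Next I'll measure the geometry from depth.

```bash
cat > meas.py <<'E'
from h import *
def rect(P):
    r=cv2.minAreaRect((P[:,:2]*1000).astype(np.float32)); return r
def cloud(c):
    v,u=np.mgrid[0:420,0:560]; P=W(c,u,v); P[c['z_map']==0]=9; return P
def measure(n,roi_xy):
    pass
E
python3 - <<'E'
from meas import *
for n in ['top','side']:
    c=eyes.capture(n);P=cloud(c)
    for l in ['frame','fence','tin','tub','block']:
        for q in eyes.regions_of(n,l)[:2]:
            m=q['mask'];p=P[m]; z=p[:,2]
            print(n,l,round(q['p'],2),np.round(q['centre']),m.sum(),'z',np.round(np.percentile(z,[5,50,95]),3), end=' ')
            p=p[z>np.percentile(z,95)-0.012]
            r=rect(p);print(np.round(r[0],1),np.round(r[1],1),round(r[2],1))
c=eyes.capture('top')
i=cv2.resize(c['frame'][130:270,150:420],None,fx=2.9,fy=2.9,interpolation=cv2.INTER_CUBIC)
i=np.clip(i.astype(float)*2,0,255).astype(np.uint8)
cv2.imwrite('pics/topz.png',i[...,::-1])
E
```

```text
top frame 0.81 [298. 212.] 5364 z [0.025 0.03  0.034] [4699.5 4469.4] [12490.7   261.6] 47.7
top fence 0.6 [279. 160.] 3757 z [0.017 0.034 0.039] [4741.8 4500.2] [12384.6   377.6] 48.3
top fence 0.49 [285. 167.] 1327 z [-0.     0.03   0.035] [4742.5 4500.1] [12384.6   349.7] 48.2
top tin 0.71 [379. 188.] 649 z [0.019 0.054 0.057] [4804.2 4366.7] [12501.4    63.2] 48.1
top tub 0.78 [187. 213.] 838 z [0.001 0.007 0.058] [4793.6 4589. ] [12190.     81.3] 46.0
top tub 0.22 [297. 216.] 3016 z [0.028 0.031 0.035] [4723.6 4471.9] [12454.9   195.9] 47.5
top block 0.79 [195. 275.] 766 z [0.021 0.026 0.029] [4716.4 4571.2] [12322.5    94.9] 45.5
top block 0.45 [377. 189.] 682 z [0.017 0.054 0.057] [4804.2 4366.7] [12501.4    64.6] 48.1
side frame 0.57 [351. 242.] 4156 z [0.007 0.035 0.039] [4740.9 4497.6] [12389.7   377.6] 48.3
side fence 0.87 [349. 240.] 4162 z [0.007 0.035 0.039] [4740.9 4497.6] [12389.7   377.6] 48.3
side tin 0.81 [344. 312.] 1650 z [0.005 0.05  0.058] [4827.5 4342.6] [12506.     68.4] 47.8
side tub 0.9 [257. 180.] 845 z [0.006 0.04  0.059] [4792.1 4587.6] [12194.     83.4] 46.0
side block 0.97 [202. 196.] 666 z [0.004 0.026 0.029] [4716.3 4570. ] [12324.4    93.1] 45.5
```

View pics/topz.png

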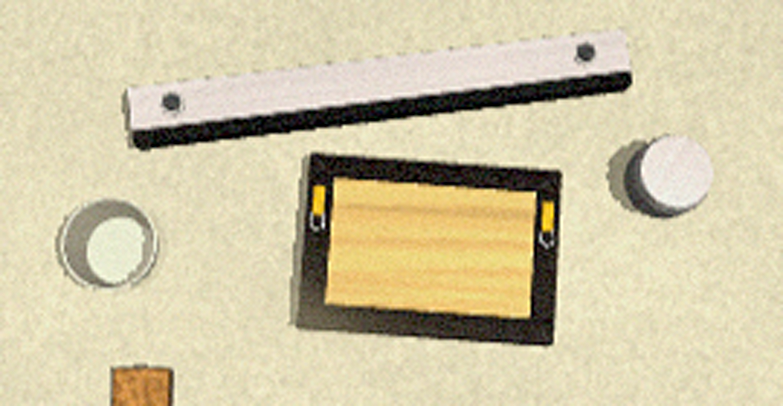

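```bash
cat > meas.py <<'E'
from h import *
def cloud(c):
    v,u=np.mgrid[0:420,0:560]; P=W(c,u,v); P[c['z_map']==0]=np.nan; return P
def big(m):
    n,l,s,_=cv2.connectedComponentsWithStats(m.astype(np.uint8)); 
    return l==1+np.argmax(s[1:,4])
def rect(c,m,z):
    v,u=np.nonzero(m); p=W(c,u,v,z)[:,:2]*1000
    r=cv2.minAreaRect(p.astype(np.float32)); (a,b),(w,h),t=r
    if w<h: t+=90
    t=(t+90)%180-90   # direction of the long side
    yaw=(t-90 if t>0 else t+90)
    return np.round([a,b,max(w,h),min(w,h),yaw],1)
def frame(c,P=None):
    """top: dark+panel blob with z .02-.045 in the central area"""
    P=cloud(c) if P is None else P
    m=(P[...,2]>.017)&(P[...,2]<.045)
    return m,P
E
python3 - <<'E'
from meas import *
c=eyes.capture('top');P=cloud(c)
X,Y,Z=P[...,0],P[...,1],P[...,2]
m=(Z>.015)&(Z<.05)&(np.abs(Y+.03)<.25)&(X>.48)&(X<.82)
n,l,s,ct=cv2.connectedComponentsWithStats(m.astype(np.uint8))
for i in range(1,n):
    if s[i,4]>500: print(s[i],rect(c,l==i,.028),rect(c,l==i,.033))
# panel
g=c['frame'].astype(float);r=(g[...,0]-g[...,2]>25)&(g[...,0]>70)
mp=big(r&m&(X<.66)&(X>.5));print('panel',rect(c,mp,.028))
# height along panel y
p=P[mp]
for y in np.arange(-.15,.07,.02):
    k=abs(p[:,1]-y)<.006
    if k.sum()>10: print(round(y,2),np.round(np.median(p[k,2]),4),k.sum())
for l in ['tin','tub','block']:
    q=eyes.regions_of('top',l)[0]['mask']&np.isfinite(Z)&(Z>.02); print(l,rect(c,q,{'tin':.055,'tub':.058,'block':.026}[l]))
E
```

```text
[ 197  140  171   41 3537] [735.7  -4.3 458.   57.8   7.5] [734.4  -4.1 455.8  57.5   7.5]
[ 253  182   91   67 5304] [587.5 -46.8 229.8 160.3  -3.7] [586.9 -46.4 228.8 159.5  -3.7]
panel [587.2 -47.3 183.8 116.   -3.7]
-0.13 0.0306 208
-0.11 0.0309 183
-0.09 0.0309 199
-0.07 0.0308 219
-0.05 0.0311 176
-0.03 0.0315 213
-0.01 0.0316 217
0.01 0.0319 177
0.03 0.0318 205
0.05 0.0323 25
tin [ 651.5 -259.3   72.7   71.4   -1.6]
tub [587.2 236.5  81.8  80.6 -88.3]
block [433.2 209.7  94.   49.8  89.1]
```

Request:
arm_command([
  {"spin": -0.9, "fingers": 1},
  {"spin": -0.9, "fingers": 1},
  {"spin": -0.9, "fingers": 1},
  {"spin": -0.9, "fingers": 1},
  {"y": -0.65, "z": -1, "fingers": 1},
  {"y": -0.65, "z": -1, "fingers": 1},
  {"y": -0.65, "z": -1, "fingers": 1},
  {"y": -0.65, "z": -1, "fingers": 1},
  {"y": -0.65, "z": -1, "fingers": 1},
  {"y": -0.65, "z": -1, "fingers": 1},
])

```text
invalid input
```

```bash
cat > st.py <<'E'
import sys
from h import *
s=env.get_state();R=np.array(s['tool_rot']);t=np.array(s['tool_pos'])
print('t',round(s['clock'],2),'tcp',np.round(t,4),'F',np.round(s['ft_force'],1),'jaw yaw',round(np.degrees(np.arctan2(R[1,2],R[0,2])),2),'tx',np.round(R[:,0],3),'w',round(s['grip_width'],3))
if len(sys.argv)>3:
    d=np.array([float(a) for a in sys.argv[1:4]])-t; print('units to target xyz',np.round(R.T@d/.02,2))
E
python3 st.py .591 .015 .06
```

```text
t 1.85 tcp [0.1593 0.5264 0.2084] F [ 0.6 -1.6 -0.8] jaw yaw 73.17 tx [-0.  0. -1.] w 0.086
units to target xyz [  7.42 -28.07 -18.23]
```

Request:
arm_command([
  {"x": 0, "y": 0, "z": 0, "spin": -0.9, "fingers": 1},
  {"x": 0, "y": 0, "z": 0, "spin": -0.9, "fingers": 1},
  {"x": 0, "y": 0, "z": 0, "spin": -0.9, "fingers": 1},
  {"x": 0, "y": 0, "z": 0, "spin": -0.9, "fingers": 1},
  {"x": 0, "y": -0.65, "z": -1, "spin": 0, "fingers": 1},
  {"x": 0, "y": -0.65, "z": -1, "spin": 0, "fingers": 1},
  {"x": 0, "y": -0.65, "z": -1, "spin": 0, "fingers": 1},
  {"x": 0, "y": -0.65, "z": -1, "spin": 0, "fingers": 1},
  {"x": 0, "y": -0.65, "z": -1, "spin": 0, "fingers": 1},
  {"x": 0, "y": -0.65, "z": -1, "spin": 0, "fingers": 1},
])

```text
clock: 3.1
tool_pos: [0.2563, 0.4175, 0.208]
tool_rot: [[-0.0, -0.988, -0.155], [-0.0, -0.155, 0.988], [-1.0, 0.0, -0.0]]
ft_force: [0.5, -0.3, -0.6]
grip_width: -0.0004
```

```bash
python3 st.py .591 .015 .06
```

```text
t 3.1 tcp [0.2563 0.4175 0.208 ] F [ 0.5 -0.3 -0.6] jaw yaw 98.93 tx [-0. -0. -1.] w -0.0
units to target xyz [  7.4  -13.41 -22.48]
```

Request:
arm_command([
  {"x": 0, "y": -0.6, "z": -1, "spin": 0, "fingers": 1},
  {"x": 0, "y": -0.6, "z": -1, "spin": 0, "fingers": 1},
  {"x": 0, "y": -0.6, "z": -1, "spin": 0, "fingers": 1},
  {"x": 0, "y": -0.6, "z": -1, "spin": 0, "fingers": 1},
  {"x": 0, "y": -0.6, "z": -1, "spin": 0, "fingers": 1},
  {"x": 0, "y": -0.6, "z": -1, "spin": 0, "fingers": 1},
  {"x": 0, "y": -0.6, "z": -1, "spin": 0, "fingers": 1},
  {"x": 0, "y": -0.6, "z": -1, "spin": 0, "fingers": 1},
  {"x": 0, "y": -0.6, "z": -1, "spin": 0, "fingers": 1},
  {"x": 0, "y": -0.6, "z": -1, "spin": 0, "fingers": 1},
])

```text
clock: 4.35
tool_pos: [0.4106, 0.2322, 0.2089]
tool_rot: [[0.002, -0.988, -0.155], [0.002, -0.155, 0.988], [-1.0, -0.002, 0.001]]
ft_force: [0.4, -0.6, -0.4]
grip_width: -0.0
```

```bash
python3 st.py .591 .015 .06
```

```text
t 4.35 tcp [0.4106 0.2322 0.2089] F [ 0.4 -0.6 -0.4] jaw yaw 98.94 tx [ 0.002  0.002 -1.   ] w -0.0
units to target xyz [  7.44  -7.21 -12.14]
```

Request:
arm_command([
  {"x": 0, "y": -0.6, "z": -1, "spin": 0, "fingers": 1},
  {"x": 0, "y": -0.6, "z": -1, "spin": 0, "fingers": 1},
  {"x": 0, "y": -0.6, "z": -1, "spin": 0, "fingers": 1},
  {"x": 0, "y": -0.6, "z": -1, "spin": 0, "fingers": 1},
  {"x": 0, "y": -0.6, "z": -1, "spin": 0, "fingers": 1},
  {"x": 0.3, "y": -0.6, "z": -1, "spin": 0.05, "fingers": 1},
  {"x": 0.8, "y": -0.6, "z": -1, "spin": 0.05, "fingers": 1},
  {"x": 1, "y": -0.6, "z": -1, "spin": 0.05, "fingers": 1},
  {"x": 1, "y": -0.6, "z": -1, "spin": 0, "fingers": 1},
  {"x": 1, "y": -0.6, "z": -1, "spin": 0, "fingers": 1},
])

```text
clock: 5.6
tool_pos: [0.5654, 0.0461, 0.1269]
tool_rot: [[0.007, -0.991, -0.137], [0.003, -0.137, 0.991], [-1.0, -0.007, 0.002]]
ft_force: [1.0, 0.5, 0.3]
grip_width: 0.0003
```

```bash
python3 st.py .591 .015 .035
```

```text
t 5.6 tcp [0.5654 0.0461 0.1269] F [1.  0.5 0.3] jaw yaw 97.86 tx [ 0.007  0.003 -1.   ] w 0.0
units to target xyz [ 4.6  -1.02 -1.73]
```

Request:
arm_command([
  {"x": 0.9, "y": -0.5, "z": -0.85, "spin": 0, "fingers": 1},
  {"x": 0.9, "y": -0.5, "z": -0.85, "spin": 0, "fingers": 1},
  {"x": 0.8, "y": 0, "z": 0, "spin": 0, "fingers": 1},
  {"x": 0.7, "y": 0, "z": 0, "spin": 0, "fingers": 1},
  {"x": 0.5, "y": 0, "z": 0, "spin": 0, "fingers": 1},
  {"x": 0.2, "y": 0, "z": 0, "spin": 0, "fingers": 1},
  {"x": 0.1, "y": 0, "z": 0, "spin": 0, "fingers": 1},
  {"x": 0.1, "y": 0, "z": 0, "spin": 0, "fingers": 1},
  {"x": 0.1, "y": 0, "z": 0, "spin": 0, "fingers": 1},
  {"x": 0, "y": 0, "z": 0, "spin": 0, "fingers": 1},
])

```text
clock: 6.85
tool_pos: [0.5921, 0.0138, 0.0354]
tool_rot: [[0.007, -0.991, -0.137], [0.003, -0.137, 0.991], [-1.0, -0.007, 0.002]]
ft_force: [-0.4, -0.1, -0.0]
grip_width: 0.0001
```

```bash
python3 st.py .591 .015 .024
```

```text
t 6.85 tcp [0.5921 0.0138 0.0354] F [-0.4 -0.1 -0. ] jaw yaw 97.88 tx [ 0.007  0.003 -1.   ] w 0.0
units to target xyz [0.57 0.05 0.06]
```

Request:
arm_command([
  {"x": 0.1, "y": 0, "z": 0, "spin": 0, "fingers": 1},
  {"x": 0.1, "y": 0, "z": 0, "spin": 0, "fingers": 1},
  {"x": 0.1, "y": 0, "z": 0, "spin": 0, "fingers": 1},
  {"x": 0.1, "y": 0, "z": 0, "spin": 0, "fingers": 1},
  {"x": 0.1, "y": 0, "z": 0, "spin": 0, "fingers": 1},
  {"x": 0.1, "y": 0, "z": 0, "spin": 0, "fingers": 1},
  {"x": 0.1, "y": 0, "z": 0, "spin": 0, "fingers": 1},
  {"x": 0.1, "y": 0, "z": 0, "spin": 0, "fingers": 1},
  {"x": 0.1, "y": 0, "z": 0, "spin": 0, "fingers": 1},
  {"x": 0.1, "y": 0, "z": 0, "spin": 0, "fingers": 1},
])

```text
clock: 8.1
tool_pos: [0.5924, 0.0138, 0.0143]
tool_rot: [[0.007, -0.991, -0.137], [0.003, -0.137, 0.991], [-1.0, -0.007, 0.002]]
ft_force: [-0.3, -0.3, -0.0]
grip_width: 0.0
```

```bash
python3 st.py .591 .015 .024
```

```text
t 8.1 tcp [0.5924 0.0138 0.0143] F [-0.3 -0.3 -0. ] jaw yaw 97.88 tx [ 0.007  0.003 -1.   ] w 0.0
units to target xyz [-0.49  0.06  0.07]
```

The tip is at z = 14 mm with no contact force, which shouldn't be possible over the panel. I need to look.

```bash
python3 - <<'E'
from h import *
c=eyes.capture('side');
i=cv2.resize(c['frame'][130:330,180:440],None,fx=3,fy=3,interpolation=cv2.INTER_CUBIC)
i=np.clip(i.astype(float)*1.7,0,255).astype(np.uint8)
cv2.imwrite('pics/s1.png',i[...,::-1])
c=eyes.capture('top');
i=cv2.resize(c['frame'][100:300,150:420],None,fx=2.9,fy=2.9,interpolation=cv2.INTER_CUBIC)
i=np.clip(i.astype(float)*2,0,255).astype(np.uint8)
cv2.imwrite('pics/t1.png',i[...,::-1])
E
```

```text
(no output)
```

View pics/s1.png

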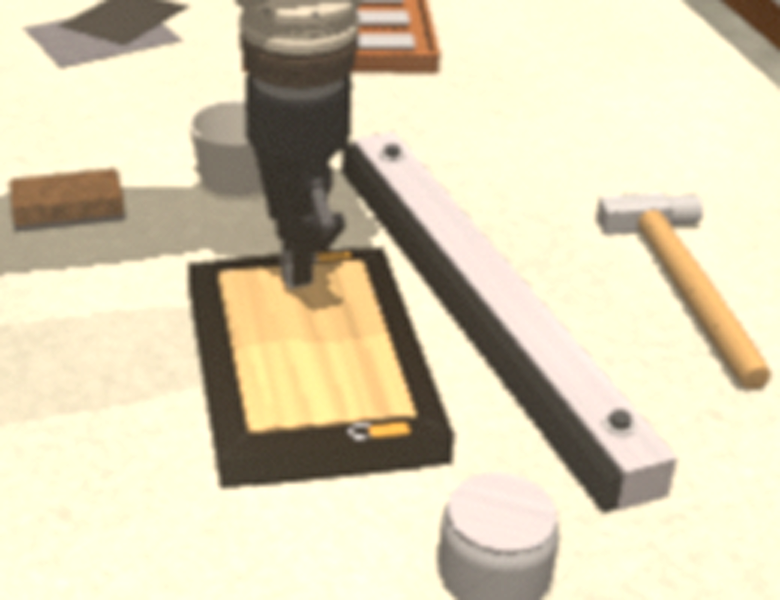

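View pics/t1.png

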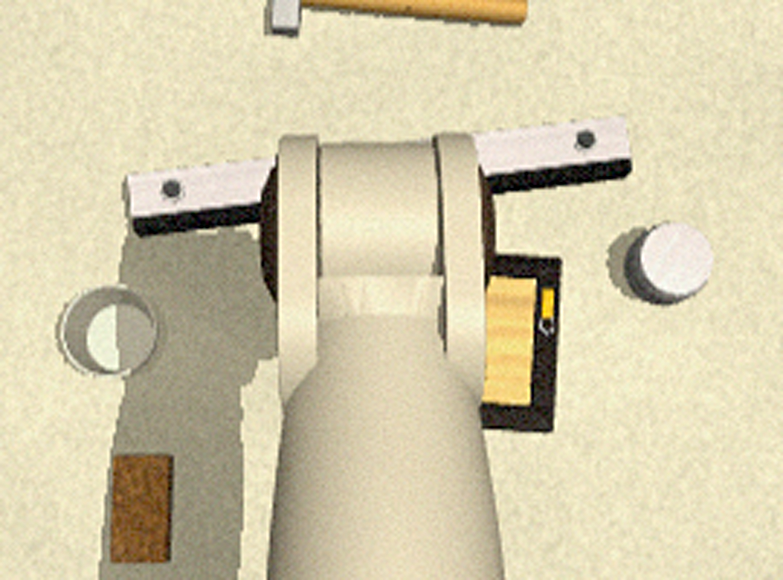

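```bash
python3 - <<'E'
from meas import *
c=eyes.capture('side');P=cloud(c)
# crop px -> img: col 180+x/3,row 130+y/3
for y in range(250,310,6):
    print(130+y//3,[tuple(np.round(P[130+y//3,180+x//3]*1000).astype(int)) if np.isfinite(P[130+y//3,180+x//3,2]) else None for x in (270,285,294,303,312,324)])
g=c['frame'][205:240,262:300];i=cv2.resize(g,None,fx=16,fy=16,interpolation=cv2.INTER_NEAREST);i=np.clip(i.astype(float)*2,0,255).astype(np.uint8)
cv2.imwrite('pics/s2.png',i[...,::-1])
s=env.get_state();print(s['joints'],s['effort'],s['wrist_torque'])
E
```

```text
213 [(np.int64(593), np.int64(115), np.int64(1)), (np.int64(580), np.int64(0), np.int64(79)), (np.int64(583), np.int64(-18), np.int64(91)), (np.int64(587), np.int64(-26), np.int64(95)), (np.int64(596), np.int64(-17), np.int64(88)), (np.int64(606), np.int64(-14), np.int64(85))]
215 [(np.int64(583), np.int64(69), np.int64(27)), (np.int64(582), np.int64(6), np.int64(69)), (np.int64(583), np.int64(-17), np.int64(85)), (np.int64(595), np.int64(4), np.int64(69)), (np.int64(615), np.int64(56), np.int64(31)), (np.int64(624), np.int64(55), np.int64(31))]
217 [(np.int64(582), np.int64(60), np.int64(27)), (np.int64(581), np.int64(6), np.int64(64)), (np.int64(587), np.int64(-1), np.int64(68)), (np.int64(594), np.int64(0), np.int64(67)), (np.int64(613), np.int64(50), np.int64(30)), (np.int64(623), np.int64(50), np.int64(29))]
219 [(np.int64(577), np.int64(39), np.int64(37)), (np.int64(582), np.int64(7), np.int64(58)), (np.int64(587), np.int64(-1), np.int64(63)), (np.int64(593), np.int64(-2), np.int64(62)), (np.int64(610), np.int64(36), np.int64(34)), (np.int64(619), np.int64(33), np.int64(35))]
2
[... 1146 characters left out ...]
4(582), np.int64(5), np.int64(31)), (np.int64(588), np.int64(3), np.int64(32)), (np.int64(594), np.int64(0), np.int64(33)), (np.int64(601), np.int64(-2), np.int64(34)), (np.int64(609), np.int64(-6), np.int64(35))]
231 [(np.int64(568), np.int64(-3), np.int64(34)), (np.int64(579), np.int64(-4), np.int64(33)), (np.int64(586), np.int64(-8), np.int64(35)), (np.int64(593), np.int64(-8), np.int64(33)), (np.int64(599), np.int64(-9), np.int64(33)), (np.int64(608), np.int64(-12), np.int64(34))]
[ 1.24741082 11.01200808 -4.71930381 73.87483979  0.17354414 -6.62863918] [ 9.73911010e-04 -5.81515074e+01  4.60051525e+01 -1.11640126e-01
  9.69030778e-03 -4.42592906e-06] [-0.06133538  0.05089478  0.01492152]
```

View pics/s2.png

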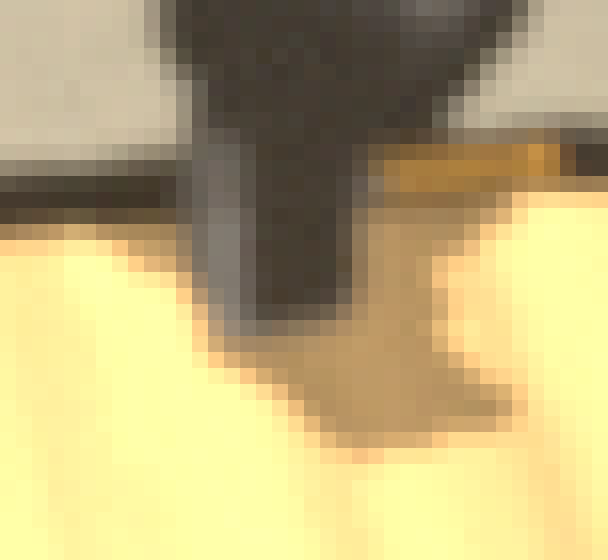

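```bash
python3 st.py .591 .015 .024; python3 - <<'E'
from meas import *
c=eyes.capture('side')
print(np.round(W(c,276.,225.6,0.014),3),np.round(W(c,276.,225.6,0.038),3))
K,R,o=np.array(c['intrinsics']),np.array(c['orientation']),np.array(c['origin'])
for z in (.014,.024,.037):
    q=R.T@(np.array([.592,.0138,z])-o);print(z,K[0,0]*q[0]/-q[2]+K[0,2],K[1,1]*-q[1]/-q[2]+K[1,2])
s=env.get_state();print(s['joints'])
E
```

```text
t 8.25 tcp [0.5923 0.0138 0.0143] F [-0.5  0.7 -0.7] jaw yaw 97.88 tx [ 0.007  0.003 -1.   ] w 0.0
units to target xyz [-0.49  0.06  0.07]
[0.592 0.041 0.014] [0.585 0.009 0.038]
0.014 278.53433675502896 232.39032965744474
0.024 278.5878146156899 228.9035527091366
0.037 278.65816221163567 224.3168625745533
[ 1.24769178 11.00601235 -4.71320695 73.87923175  0.17471593 -6.62362855]
```

The tip in the picture (s2, bottom edge at row 225.6) sits at z of about 34–38 mm, and its shadow is detached from it. So the reported TCP z reads about 20 mm low. I'll trust the camera and contact force for height and keep descending gently.

Request:
arm_command([
  {"x": 0.06, "y": 0, "z": 0, "spin": 0, "fingers": 1},
  {"x": 0.06, "y": 0, "z": 0, "spin": 0, "fingers": 1},
  {"x": 0.06, "y": 0, "z": 0, "spin": 0, "fingers": 1},
  {"x": 0.06, "y": 0, "z": 0, "spin": 0, "fingers": 1},
  {"x": 0.06, "y": 0, "z": 0, "spin": 0, "fingers": 1},
  {"x": 0.06, "y": 0, "z": 0, "spin": 0, "fingers": 1},
  {"x": 0.06, "y": 0, "z": 0, "spin": 0, "fingers": 1},
  {"x": 0.06, "y": 0, "z": 0, "spin": 0, "fingers": 1},
  {"x": 0.06, "y": 0, "z": 0, "spin": 0, "fingers": 1},
  {"x": 0.06, "y": 0, "z": 0, "spin": 0, "fingers": 1},
])

```text
clock: 9.55
tool_pos: [0.5929, 0.0144, 0.0054]
tool_rot: [[0.009, -0.99, -0.137], [0.004, -0.137, 0.991], [-1.0, -0.01, 0.003]]
ft_force: [-2.4, 0.2, 5.1]
grip_width: 0.0001
```

```bash
python3 st.py .591 .015 .024;python3 - <<'E'
from h import *
c=eyes.capture('side');g=c['frame'][195:245,250:310];i=cv2.resize(g,None,fx=12,fy=12,interpolation=cv2.INTER_NEAREST);i=np.clip(i.astype(float)*2,0,255).astype(np.uint8)
cv2.imwrite('pics/s3.png',i[...,::-1])
E
```

```text
t 9.55 tcp [0.5929 0.0144 0.0054] F [-2.4  0.2  5.1] jaw yaw 97.9 tx [ 0.009  0.004 -1.   ] w 0.0
units to target xyz [-0.93  0.08  0.05]
```

View pics/s3.png

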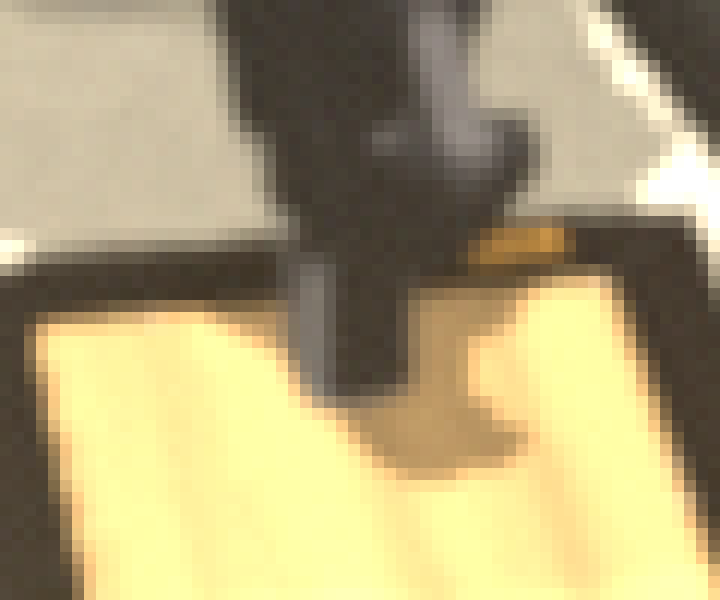

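The tip now touches the panel and its shadow meets it at about (340,400) in the crop. The force is 5 N. I'll continue pressing.

Request:
arm_command([
  {"x": 0.08, "y": 0, "z": 0, "spin": 0, "fingers": 1},
  {"x": 0.08, "y": 0, "z": 0, "spin": 0, "fingers": 1},
  {"x": 0.08, "y": 0, "z": 0, "spin": 0, "fingers": 1},
  {"x": 0.08, "y": 0, "z": 0, "spin": 0, "fingers": 1},
  {"x": 0.08, "y": 0, "z": 0, "spin": 0, "fingers": 1},
  {"x": 0.08, "y": 0, "z": 0, "spin": 0, "fingers": 1},
  {"x": 0.08, "y": 0, "z": 0, "spin": 0, "fingers": 1},
  {"x": 0.08, "y": 0, "z": 0, "spin": 0, "fingers": 1},
  {"x": 0.08, "y": 0, "z": 0, "spin": 0, "fingers": 1},
  {"x": 0.08, "y": 0, "z": 0, "spin": 0, "fingers": 1},
])

```text
clock: 10.85
tool_pos: [0.5935, 0.0148, 0.002]
tool_rot: [[0.017, -0.99, -0.137], [0.005, -0.137, 0.991], [-1.0, -0.017, 0.002]]
ft_force: [-6.4, 0.5, 13.8]
grip_width: 0.0004
```

```bash
python3 st.py .591 .015 .024
```

```text
t 10.85 tcp [0.5935 0.0148 0.002 ] F [-6.4  0.5 13.8] jaw yaw 97.9 tx [ 0.017  0.005 -1.   ] w 0.0
units to target xyz [-1.1   0.1   0.03]
```

Request:
arm_command([
  {"x": 0.1, "y": 0.05, "z": 0, "spin": 0, "fingers": 1},
  {"x": 0.1, "y": 0.05, "z": 0, "spin": 0, "fingers": 1},
  {"x": 0.12, "y": 0.05, "z": 0, "spin": 0, "fingers": 1},
  {"x": 0.12, "y": 0.05, "z": 0, "spin": 0, "fingers": 1},
  {"x": 0.12, "y": 0, "z": 0, "spin": 0, "fingers": 1},
  {"x": 0.12, "y": 0, "z": 0, "spin": 0, "fingers": 1},
  {"x": 0.12, "y": 0, "z": 0, "spin": 0, "fingers": 1},
  {"x": 0.12, "y": 0, "z": 0, "spin": 0, "fingers": 1},
  {"x": 0.12, "y": 0, "z": 0, "spin": 0, "fingers": 1},
  {"x": 0.12, "y": 0, "z": 0, "spin": 0, "fingers": 1},
])

```text
clock: 12.1
tool_pos: [0.5969, 0.0149, 0.0019]
tool_rot: [[0.041, -0.99, -0.138], [0.006, -0.137, 0.99], [-0.999, -0.042, -0.0]]
ft_force: [-7.4, 0.7, 17.9]
grip_width: 0.0001
```

```bash
python3 st.py .591 .015 .024;python3 - <<'E'
from meas import *
c=eyes.capture('side');g=c['frame'][195:295,240:330];i=cv2.resize(g,None,fx=6,fy=6,interpolation=cv2.INTER_CUBIC);i=np.clip(i.astype(float)*2,0,255).astype(np.uint8)
cv2.imwrite('pics/s4.png',i[...,::-1])
P=cloud(c);g=c['frame'].astype(float);m=(g[...,0]-g[...,2]>20)&(g[...,0]>60)&(P[...,0]>.52)&(P[...,0]<.65)&(P[...,1]>-.15)&(P[...,1]<.05)
k=abs((m.astype(np.uint8)))>0;k=cv2.erode(m.astype(np.uint8),np.ones((3,3)))>0
p=P[k]
for y in np.arange(-.14,.06,.02):
    q=abs(p[:,1]-y)<.01
    if q.sum()>10: print(round(y,2),np.round(np.median(p[q,2]),4),q.sum())
E
```

```text
t 12.1 tcp [0.5969 0.0149 0.0019] F [-7.4  0.7 17.9] jaw yaw 97.9 tx [ 0.041  0.006 -0.999] w 0.0
units to target xyz [-1.11  0.24  0.05]
-0.14 0.0317 191
-0.12 0.0317 309
-0.1 0.031 312
-0.08 0.0302 296
-0.06 0.0293 283
-0.04 0.0291 363
-0.02 0.3255 739
0.0 0.0272 234
0.02 0.0265 202
0.04 0.026 99
```

View pics/s4.png

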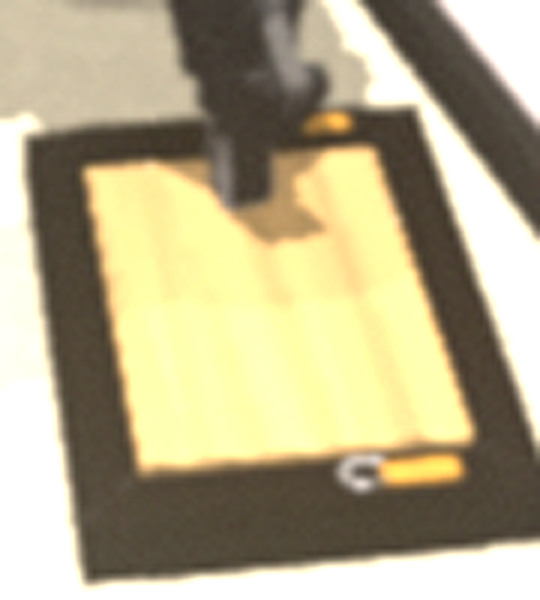

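The left end is home: z stalled at 18 N, and the panel back now reads 26 mm at the left and 31.7 mm at the right. Next I'll lift and move to the right end.

Request:
arm_command([
  {"x": -0.5, "y": 0, "z": 0, "spin": 0, "fingers": 1},
  {"x": -1, "y": 0, "z": 0, "spin": 0, "fingers": 1},
  {"x": 0, "y": 0, "z": -1, "spin": 0, "fingers": 1},
  {"x": 0, "y": 0.1, "z": -1, "spin": 0, "fingers": 1},
  {"x": 0, "y": 0.1, "z": -1, "spin": 0, "fingers": 1},
  {"x": 0, "y": 0.1, "z": -1, "spin": 0, "fingers": 1},
  {"x": 0, "y": 0.1, "z": -1, "spin": 0, "fingers": 1},
  {"x": 0, "y": 0.1, "z": -0.6, "spin": 0, "fingers": 1},
  {"x": 0, "y": 0.1, "z": 0, "spin": 0, "fingers": 1},
  {"x": 0, "y": 0, "z": 0, "spin": 0, "fingers": 1},
])

```text
clock: 13.4
tool_pos: [0.5982, -0.1072, 0.0302]
tool_rot: [[0.039, -0.99, -0.135], [0.006, -0.135, 0.991], [-0.999, -0.039, 0.0]]
ft_force: [0.6, -0.4, 0.2]
grip_width: -0.0001
```

```bash
python3 - <<'E'
from meas import *
c=eyes.capture('side');g=c['frame'][150:330,180:440];i=cv2.resize(g,None,fx=3,fy=3,interpolation=cv2.INTER_CUBIC);i=np.clip(i.astype(float)*2,0,255).astype(np.uint8)
cv2.imwrite('pics/s5.png',i[...,::-1])
P=cloud(c);g=c['frame'].astype(float);m=(g[...,0]-g[...,2]>20)&(g[...,0]>60)&(P[...,2]>.01)&(P[...,2]<.05)&(P[...,0]>.52)&(P[...,0]<.66)&(P[...,1]>-.16)&(P[...,1]<.06)
m=big(m);print('panel',rect(c,m,.028))
E
python3 st.py .584 -.109 .03
```

```text
panel [589.4 -56.9 198.2 118.6  -4.2]
t 13.45 tcp [ 0.5983 -0.107   0.0302] F [ 0.6 -0.2  0.5] jaw yaw 97.79 tx [ 0.039  0.006 -0.999] w -0.0
units to target xyz [-0.02  0.72 -0.  ]
```

View pics/s5.png

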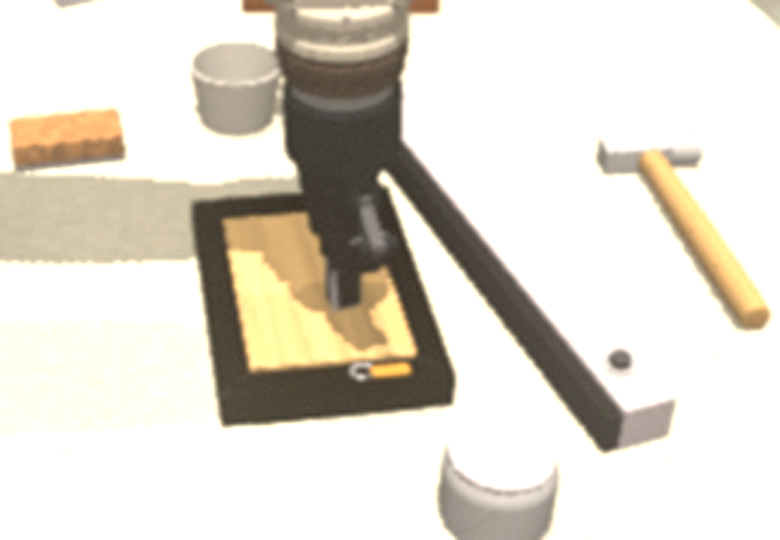

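Request:
arm_command([
  {"x": 0.45, "y": 0.4, "z": 0, "spin": 0, "fingers": 1},
  {"x": 0.45, "y": 0.35, "z": 0, "spin": 0, "fingers": 1},
  {"x": 0.1, "y": 0, "z": 0, "spin": 0, "fingers": 1},
  {"x": 0.1, "y": 0, "z": 0, "spin": 0, "fingers": 1},
  {"x": 0.1, "y": 0, "z": 0, "spin": 0, "fingers": 1},
  {"x": 0.1, "y": 0, "z": 0, "spin": 0, "fingers": 1},
  {"x": 0.1, "y": 0, "z": 0, "spin": 0, "fingers": 1},
  {"x": 0.1, "y": 0, "z": 0, "spin": 0, "fingers": 1},
  {"x": 0.1, "y": 0, "z": 0, "spin": 0, "fingers": 1},
  {"x": 0.1, "y": 0, "z": 0, "spin": 0, "fingers": 1},
])

```text
clock: 14.7
tool_pos: [0.5851, -0.1086, 0.0008]
tool_rot: [[0.044, -0.99, -0.137], [0.003, -0.137, 0.991], [-0.999, -0.044, -0.003]]
ft_force: [-6.5, 0.4, 16.2]
grip_width: 0.0001
```

```bash
python3 st.py .584 -.109 .002
```

```text
t 14.7 tcp [ 0.5851 -0.1086  0.0008] F [-6.5  0.4 16.2] jaw yaw 97.88 tx [ 0.044  0.003 -0.999] w 0.0
units to target xyz [-0.06  0.06 -0.01]
```

Request:
arm_command([
  {"x": 0.12, "y": 0.05, "z": 0, "spin": 0, "fingers": 1},
  {"x": 0.12, "y": 0.05, "z": 0, "spin": 0, "fingers": 1},
  {"x": 0.12, "y": 0.05, "z": 0, "spin": 0, "fingers": 1},
  {"x": 0, "y": 0, "z": 0, "spin": 0, "fingers": 1},
  {"x": -0.5, "y": 0, "z": 0, "spin": 0, "fingers": 1},
  {"x": -1, "y": 0, "z": 0, "spin": 0, "fingers": 1},
  {"x": -1, "y": 0.5, "z": 0, "spin": 0, "fingers": 1},
  {"x": -1, "y": 1, "z": 0, "spin": 0, "fingers": 1},
  {"x": 0, "y": 1, "z": 0, "spin": 0, "fingers": -1},
  {"x": 0, "y": 1, "z": 0, "spin": 0, "fingers": -1},
])

```text
clock: 15.95
tool_pos: [0.5106, -0.1187, 0.0732]
tool_rot: [[0.055, -0.989, -0.139], [0.002, -0.139, 0.99], [-0.998, -0.055, -0.006]]
ft_force: [0.2, -1.0, 0.2]
grip_width: 0.0362
```

```bash
cat > look.py <<'E'
import sys
from meas import *
n=sys.argv[1]
c=eyes.capture('side');g=c['frame'][150:330,180:440];i=cv2.resize(g,None,fx=3,fy=3,interpolation=cv2.INTER_CUBIC);i=np.clip(i.astype(float)*2,0,255).astype(np.uint8)
cv2.imwrite('pics/%s.png'%n,i[...,::-1])
P=cloud(c);g=c['frame'].astype(float);Z=P[...,2]
m=(g[...,0]-g[...,2]>20)&(g[...,0]>60)&(Z>.01)&(Z<.05)&(P[...,0]>.52)&(P[...,0]<.68)&(P[...,1]>-.18)&(P[...,1]<.08)
m=big(m);print('panel',rect(c,m,.024))
p=P[cv2.erode(m.astype(np.uint8),np.ones((3,3)))>0]
A=np.c_[p[:,:2]-np.median(p[:,:2],0),np.ones(len(p))];print('plane slopes x,y,z0',np.round(np.linalg.lstsq(A,p[:,2],rcond=None)[0],4))
E
python3 look.py s6;python3 st.py .46 -.109 .02
```

```text
panel [592.5 -51.3 201.8 117.7  -4.6]
plane slopes x,y,z0 [ 0.0036 -0.0061  0.0255]
t 16.0 tcp [ 0.5087 -0.1189  0.0734] F [ 2.4 -1.2  0.5] jaw yaw 97.95 tx [ 0.054  0.002 -0.999] w 0.043
units to target xyz [2.54 2.48 0.84]
```

View pics/s6.png

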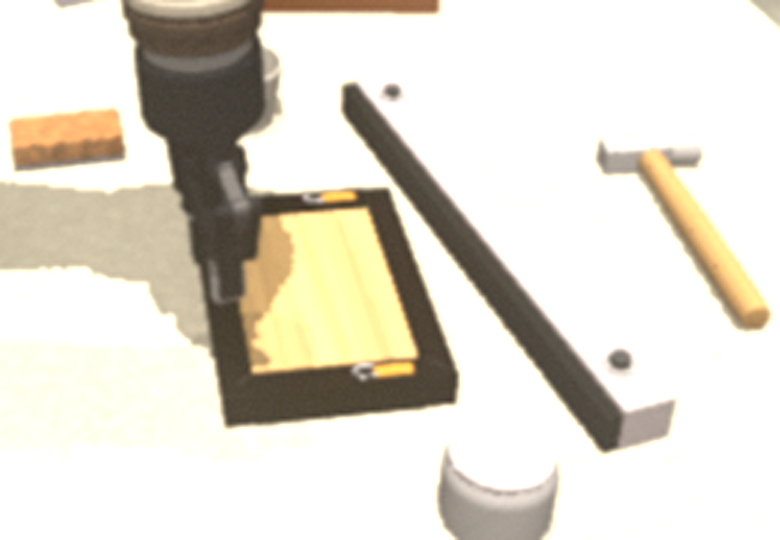

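```bash
python3 - <<'E'
from meas import *
th=np.radians(-4.3);C=np.array([.590,-.048]);ex=np.array([np.cos(th),np.sin(th)]);ey=np.array([-np.sin(th),np.cos(th)])
for n in ['side','top']:
    c=eyes.capture(n);P=cloud(c);q=P[...,:2]-C;a=q@ex;b=q@ey;Z=P[...,2]
    for s,lo,hi in [('railR',-.112,-.097),('panR',-.085,-.045),('panM',-.03,.03),('panL',.045,.085),('railL',.097,.112)]:
        k=(a>-.01)&(a<.05)&(b>lo)&(b<hi)&(Z>.01)&(Z<.045);
        if k.sum()>5: print(n,s,k.sum(),np.round(np.median(Z[k]),4),np.round(Z[k].std()/np.sqrt(k.sum()),4))
save(c,'t2.png')
E
```

```text
side railR 178 0.0297 0.0003
side panR 361 0.0254 0.0001
side panM 464 0.0255 0.0001
side panL 253 0.0254 0.0001
side railL 90 0.0301 0.0002
top railR 76 0.0287 0.0002
top panR 343 0.0234 0.0001
top panM 506 0.0233 0.0001
top panL 340 0.0237 0.0001
top railL 130 0.0286 0.0002
```

View pics/t2.png

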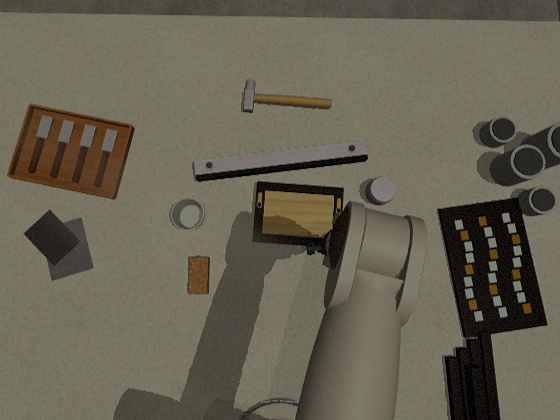

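Both cameras put the panel 4–5 mm below the rails at the left, middle and right, so both ends are home. Next I'll go behind the near side with the fingers open and parallel to the fence, so that they square the frame as they push.

```bash
python3 st.py .465 -.064 .0
```

```text
t 16.1 tcp [ 0.5111 -0.1188  0.0733] F [ 0.3  0.2 -0.1] jaw yaw 97.93 tx [ 0.056  0.002 -0.998] w 0.058
units to target xyz [3.54 2.1  3.05]
```

Request:
arm_command([
  {"x": 0, "y": 0.7, "z": 0.6, "spin": 0, "fingers": -1},
  {"x": 0, "y": 0.7, "z": 0.6, "spin": 0, "fingers": -1},
  {"x": 0, "y": 0.7, "z": 0.6, "spin": 0, "fingers": -1},
  {"x": 0.2, "y": 0, "z": 0.6, "spin": 0, "fingers": -1},
  {"x": 0.6, "y": 0, "z": 0.6, "spin": 0, "fingers": -1},
  {"x": 0.8, "y": 0, "z": 0, "spin": 0, "fingers": -1},
  {"x": 0.8, "y": 0, "z": 0, "spin": 0, "fingers": -1},
  {"x": 0.4, "y": 0, "z": 0, "spin": 0, "fingers": -1},
  {"x": 0, "y": 0, "z": 0, "spin": 0, "fingers": -1},
  {"x": 0, "y": 0, "z": 0, "spin": 0, "fingers": -1},
])

```text
clock: 17.35
tool_pos: [0.4668, -0.0631, 0.0105]
tool_rot: [[0.056, -0.989, -0.138], [0.002, -0.138, 0.99], [-0.998, -0.056, -0.006]]
ft_force: [-0.7, 0.2, 1.0]
grip_width: 0.0855
```

```bash
python3 look.py s7;python3 st.py .46 -.064 -.02;  python3 - <<'E'
from meas import *
c=eyes.capture('side');P=cloud(c)
k=(P[...,0]>.40)&(P[...,0]<.51)&(P[...,1]>-.17)&(P[...,1]<.1)&(P[...,2]>.012)&(P[...,2]<.1)
v,u=np.nonzero(k)
for r in range(v.min(),v.max()+1,2):
    q=P[r][k[r]]
    if len(q): print(r,u[v==r].min(),u[v==r].max(),np.round(q.min(0)*1000),np.round(q.max(0)*1000))
E
```

```text
panel [591.4 -51.6 202.3 119.2  -4. ]
plane slopes x,y,z0 [ 0.0017 -0.0042  0.0255]
t 17.4 tcp [ 0.4668 -0.0631  0.0106] F [-0.2  0.5  0.7] jaw yaw 97.93 tx [ 0.056  0.002 -0.998] w 0.085
units to target xyz [1.51 0.43 0.01]
220 213 213 [442. -18.  93.] [442. -18.  93.]
224 215 215 [446. -22.  85.] [446. -22.  85.]
226 215 216 [445. -23.  80.] [447. -23.  80.]
228 215 217 [445. -24.  73.] [449. -20.  75.]
230 215 217 [445. -23.  65.] [449. -17.  69.]
232 216 224 [446. -22.  58.] [464. -18.  63.]
234 216 218 [446. -21.  56.] [450. -20.  57.]
236 217 219 [448. -23.  50.] [452. -20.  53.]
242 224 235 [ 455. -112.   97.] [ 475. -104.  100.]
246 225 226 [ 456. -117.   94.] [ 457. -113.   97.]
248 225 226 [ 455. -118.   91.] [ 457. -116.   93.]
250 226 238 [ 457. -137.   82.] [ 478. -110.  100.]
252 226 249 [ 457. -139.   30.] [510. -62.  98.]
254 227 249 [ 458. -121.   25.] [510. -63.  78.]
256 227 250 [ 458. -121.   21.] [510. -65.  74.]
258 227 250 [ 458. -121.   13.] [510. -62.  69.]
260 227 251 [ 458. -121.   28.] [510. -86.  64.]
262 228 251 [ 460. -119.   20.] [508. -83.  57.]
264 250 252 [ 507. -102.   13.] [509. -82.  30.]
266 251 252 [ 506. -107.   29.] [ 508. -107.   29.]
268 251 253 [ 507. -113.   22.] [ 509. -105.   29.]
270 251 253 [ 506. -122.   16.] [ 508. -105.   31.]
272 252 254 [ 506. -126.   27.] [ 509. -123.   28.]
274 252 255 [ 505. -136.   22.] [ 509. -124.   32.]
276 252 255 [ 505. -140.   14.] [ 509. -121.   30.]
278 253 256 [ 505. -145.   26.] [ 510. -140.   29.]
280 253 256 [ 504. -153.   22.] [ 508. -142.   31.]
282 253 256 [ 504. -155.   16.] [ 508. -141.   29.]
284 254 257 [ 504. -158.   23.] [ 509. -155.   26.]
286 254 257 [ 503. -158.   18.] [ 509. -156.   20.]
288 254 257 [ 504. -157.   13.] [ 509. -155.   14.]
```

View pics/s7.png

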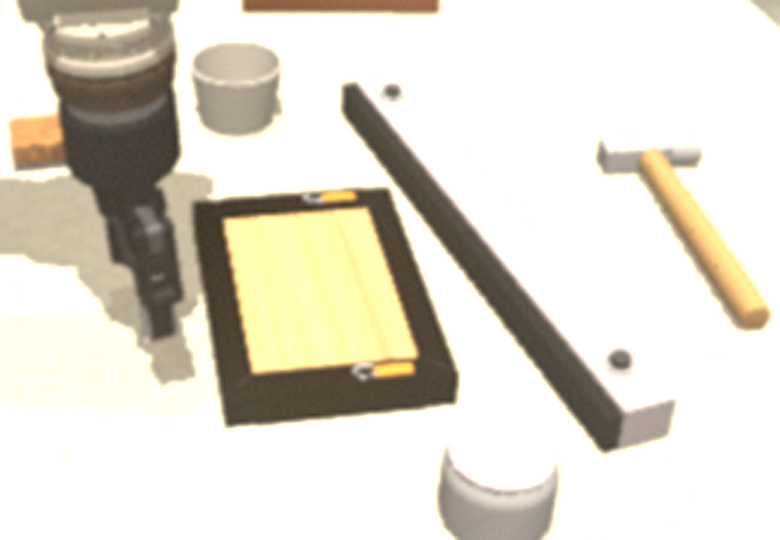

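Request:
arm_command([
  {"x": 0.4, "y": 0, "z": 0, "spin": 0, "fingers": -1},
  {"x": 0.4, "y": 0, "z": 0, "spin": 0, "fingers": -1},
  {"x": 0.4, "y": 0, "z": 0, "spin": 0, "fingers": -1},
  {"x": 0.2, "y": 0, "z": 0, "spin": 0, "fingers": -1},
  {"x": 0.1, "y": 0, "z": 0, "spin": 0, "fingers": -1},
  {"x": 0.1, "y": 0, "z": 0, "spin": 0, "fingers": -1},
  {"x": 0, "y": 0, "z": 0, "spin": 0, "fingers": -1},
  {"x": 0, "y": 0, "z": 0, "spin": 0, "fingers": -1},
  {"x": 0, "y": 0, "z": 0, "spin": 0, "fingers": -1},
  {"x": 0, "y": 0, "z": 0, "spin": 0, "fingers": -1},
])

```text
clock: 18.7
tool_pos: [0.4695, -0.0631, -0.0225]
tool_rot: [[0.058, -0.989, -0.138], [0.002, -0.138, 0.99], [-0.998, -0.058, -0.006]]
ft_force: [0.2, -0.3, -0.8]
grip_width: 0.085
```

```bash
python3 look.py s8;python3 st.py .46 -.064 -.02;  python3 - <<'E'
from meas import *
c=eyes.capture('side');P=cloud(c)
k=(P[...,0]>.40)&(P[...,0]<.495)&(P[...,1]>-.17)&(P[...,1]<-.09)&(P[...,2]>.003)&(P[...,2]<.1)
v,u=np.nonzero(k)
for r in range(v.min(),v.max()+1,2):
    q=P[r][k[r]]
    if len(q): print(r,u[v==r].min(),u[v==r].max(),np.round(q.min(0)*1000),np.round(q.max(0)*1000))
E
```

```text
panel [591.5 -51.6 202.6 119.2  -3.9]
plane slopes x,y,z0 [ 0.0025 -0.0046  0.0255]
t 18.75 tcp [ 0.4695 -0.0632 -0.0225] F [-0.1 -0.2 -0.5] jaw yaw 97.92 tx [ 0.058  0.002 -0.998] w 0.086
units to target xyz [-0.15  0.47  0.02]
236 236 236 [480. -91.  98.] [480. -91.  98.]
238 220 223 [449. -93.  98.] [454. -91.  99.]
240 220 225 [ 448. -102.   93.] [457. -91. 100.]
242 221 225 [450. -97.  87.] [458. -91.  92.]
244 221 223 [449. -99.  88.] [453. -97.  89.]
246 221 224 [ 449. -101.   79.] [455. -93.  85.]
248 222 240 [ 450. -131.   81.] [ 482. -103.   99.]
250 222 240 [ 450. -134.   74.] [482. -99. 100.]
252 225 240 [ 456. -135.   70.] [ 482. -101.   95.]
254 226 241 [ 457. -137.   69.] [ 484. -107.   92.]
256 227 241 [ 458. -137.   65.] [ 483. -110.   87.]
258 227 241 [ 458. -136.   64.] [ 483. -113.   81.]
260 227 242 [ 457. -138.   63.] [ 485. -119.   77.]
262 228 242 [ 459. -138.   56.] [ 484. -116.   72.]
264 228 239 [ 459. -139.   42.] [ 482. -107.   69.]
266 229 239 [ 461. -120.   38.] [ 481. -112.   47.]
268 229 239 [ 461. -120.   31.] [ 481. -110.   42.]
270 229 240 [ 461. -
[... 206 characters left out ...]
    3.] [450. -96.   4.]
280 209 235 [ 419. -115.    3.] [ 471. -102.    4.]
282 203 247 [ 407. -126.    3.] [ 494. -106.    5.]
284 206 242 [ 412. -130.    3.] [ 484. -114.    6.]
286 227 242 [ 453. -134.    3.] [ 483. -128.    4.]
288 206 241 [ 411. -139.    3.] [ 480. -125.    5.]
290 210 240 [ 418. -146.    3.] [ 477. -132.    4.]
292 203 246 [ 404. -153.    3.] [ 488. -136.    4.]
294 235 249 [ 465. -159.    3.] [ 493. -154.    4.]
296 203 231 [ 403. -158.    3.] [ 457. -147.    4.]
298 205 243 [ 407. -168.    3.] [ 479. -153.    4.]
300 209 227 [ 414. -167.    3.] [ 448. -160.    4.]
302 204 222 [ 404. -170.    3.] [ 438. -163.    3.]
304 204 207 [ 403. -170.    3.] [ 409. -168.    3.]
```

View pics/s8.png

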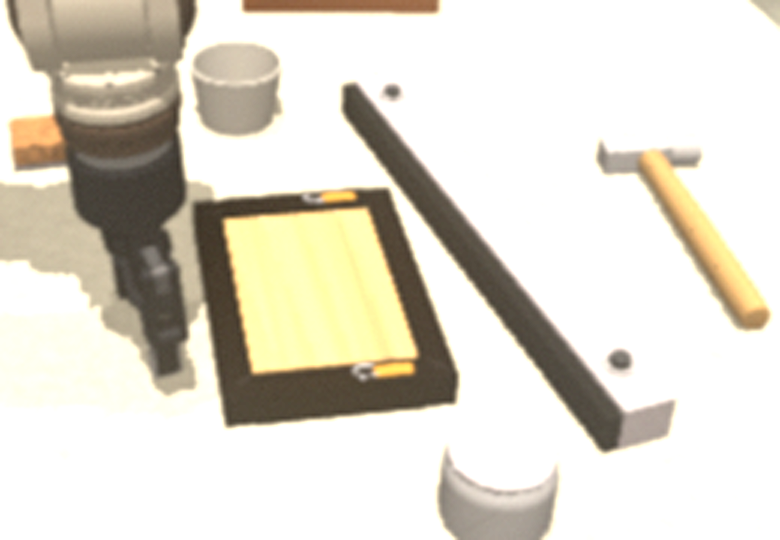

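Request:
arm_command([
  {"x": 0.03, "y": -0.4, "z": 0, "spin": 0, "fingers": -1},
  {"x": 0.03, "y": -0.4, "z": 0, "spin": 0, "fingers": -1},
  {"x": 0.01, "y": -0.2, "z": 0, "spin": 0, "fingers": -1},
  {"x": 0.01, "y": -0.2, "z": 0, "spin": 0, "fingers": -1},
  {"x": 0.01, "y": -0.2, "z": 0, "spin": 0, "fingers": -1},
  {"x": 0.01, "y": -0.2, "z": 0, "spin": 0, "fingers": -1},
  {"x": 0.01, "y": -0.2, "z": 0, "spin": 0, "fingers": -1},
  {"x": 0.01, "y": -0.2, "z": 0, "spin": 0, "fingers": -1},
  {"x": 0.01, "y": -0.2, "z": 0, "spin": 0, "fingers": -1},
  {"x": 0.01, "y": -0.2, "z": 0, "spin": 0, "fingers": -1},
])

```text
clock: 20.05
tool_pos: [0.5198, -0.0562, -0.023]
tool_rot: [[0.056, -0.989, -0.137], [0.001, -0.138, 0.99], [-0.998, -0.056, -0.006]]
ft_force: [-1.2, -0.1, -1.0]
grip_width: 0.0857
```

```bash
python3 look.py s9;python3 st.py .46 -.064 -.0225
```

```text
panel [ 6.145e+02 -4.310e+01  2.018e+02  1.187e+02 -2.000e-01]
plane slopes x,y,z0 [ 0.0035 -0.0047  0.0255]
t 20.1 tcp [ 0.5204 -0.0561 -0.0229] F [-1.4 -0.2 -0.6] jaw yaw 97.91 tx [ 0.057  0.001 -0.998] w 0.086
units to target xyz [-0.2   3.04  0.03]
```

View pics/s9.png

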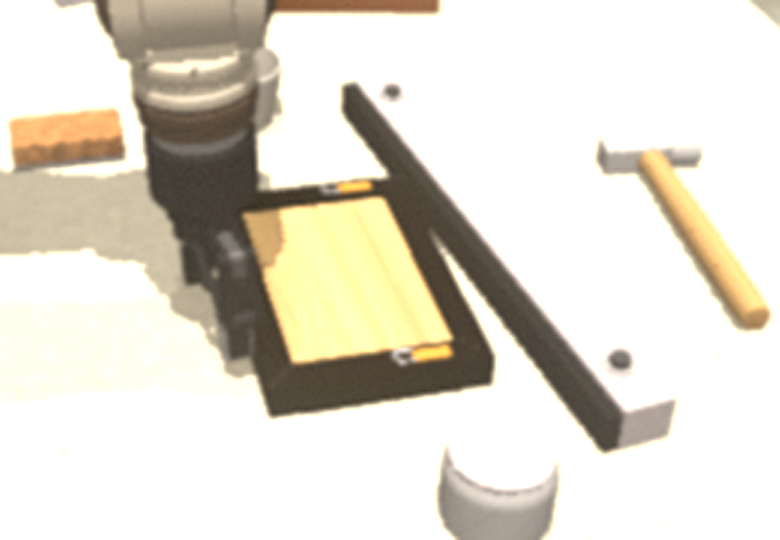

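The right finger is turning the frame (yaw −4° to about 0°) under 1.4 N, and its left far corner is nearing the fence at about (400,185) in s9. I'll continue.

Request:
arm_command([
  {"x": 0.01, "y": -0.12, "z": 0, "spin": 0, "fingers": -1},
  {"x": 0.01, "y": -0.12, "z": 0, "spin": 0, "fingers": -1},
  {"x": 0.01, "y": -0.12, "z": 0, "spin": 0, "fingers": -1},
  {"x": 0.01, "y": -0.12, "z": 0, "spin": 0, "fingers": -1},
  {"x": 0.01, "y": -0.12, "z": 0, "spin": 0, "fingers": -1},
  {"x": 0.01, "y": -0.12, "z": 0, "spin": 0, "fingers": -1},
  {"x": 0.01, "y": -0.12, "z": 0, "spin": 0, "fingers": -1},
  {"x": 0.01, "y": -0.12, "z": 0, "spin": 0, "fingers": -1},
  {"x": 0.01, "y": -0.12, "z": 0, "spin": 0, "fingers": -1},
  {"x": 0.01, "y": -0.12, "z": 0, "spin": 0, "fingers": -1},
])

```text
clock: 21.35
tool_pos: [0.5455, -0.0528, -0.0237]
tool_rot: [[0.056, -0.989, -0.137], [0.001, -0.137, 0.991], [-0.998, -0.056, -0.007]]
ft_force: [-1.0, -0.7, 0.3]
grip_width: 0.0854
```

```bash
python3 look.py s10;python3 st.py .46 -.064 -.0225
```

```text
panel [628.8 -31.5 202.1 105.6   0.9]
plane slopes x,y,z0 [ 0.0018 -0.0024  0.0254]
t 21.4 tcp [ 0.5458 -0.0527 -0.0237] F [-0.1 -0.1 -0. ] jaw yaw 97.89 tx [ 0.057  0.001 -0.998] w 0.085
units to target xyz [-0.3   4.32  0.03]
```

View pics/s10.png

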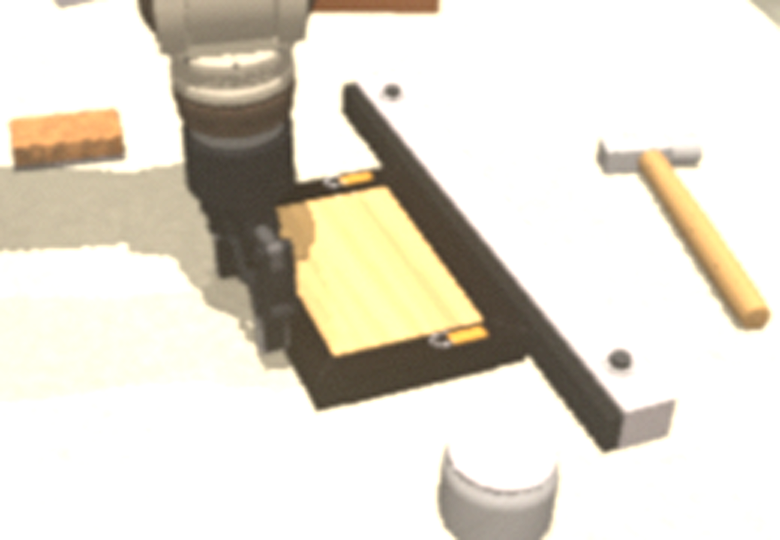

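Request:
arm_command([
  {"x": 0, "y": -0.06, "z": 0, "spin": 0, "fingers": -1},
  {"x": 0, "y": -0.06, "z": 0, "spin": 0, "fingers": -1},
  {"x": 0, "y": -0.06, "z": 0, "spin": 0, "fingers": -1},
  {"x": 0, "y": -0.06, "z": 0, "spin": 0, "fingers": -1},
  {"x": 0, "y": -0.06, "z": 0, "spin": 0, "fingers": -1},
  {"x": 0, "y": -0.06, "z": 0, "spin": 0, "fingers": -1},
  {"x": 0, "y": -0.06, "z": 0, "spin": 0, "fingers": -1},
  {"x": 0, "y": -0.06, "z": 0, "spin": 0, "fingers": -1},
  {"x": 0, "y": -0.04, "z": 0, "spin": 0, "fingers": -1},
  {"x": 0, "y": -0.04, "z": 0, "spin": 0, "fingers": -1},
])

```text
clock: 22.65
tool_pos: [0.5488, -0.0525, -0.0245]
tool_rot: [[0.04, -0.99, -0.133], [-0.002, -0.134, 0.991], [-0.999, -0.04, -0.007]]
ft_force: [-6.7, -1.2, 2.7]
grip_width: 0.0854
```

```bash
python3 look.py s11;python3 st.py .46 -.064 -.0225
```

```text
panel [ 6.312e+02 -2.970e+01  2.032e+02  1.015e+02  5.000e-01]
plane slopes x,y,z0 [ 0.     -0.0017  0.0254]
t 22.7 tcp [ 0.5488 -0.0525 -0.0246] F [-7.1 -1.1  2.8] jaw yaw 97.67 tx [ 0.04  -0.002 -0.999] w 0.085
units to target xyz [-0.28  4.47  0.02]
```

View pics/s11.png

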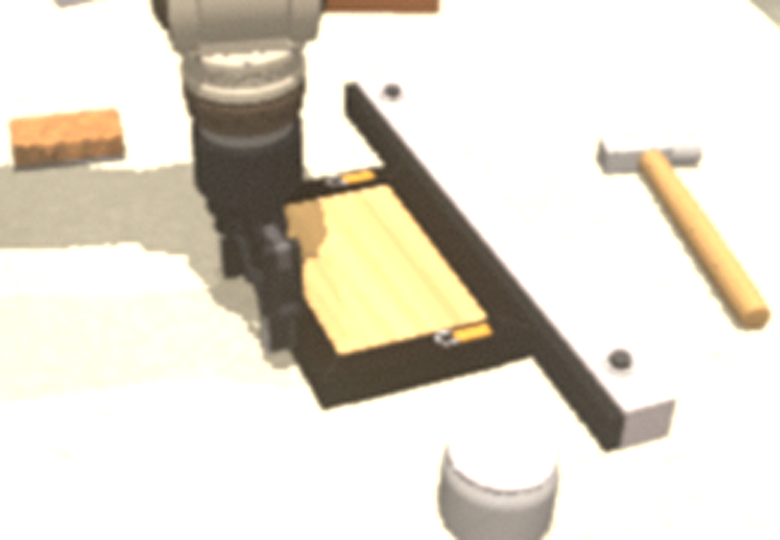

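```bash
cat > yaw.py <<'E'
from meas import *
c=eyes.capture('side');P=cloud(c);g=c['frame'].astype(float);Z=P[...,2]
m=(g[...,0]-g[...,2]>18)&(g[...,0]>40)&(Z>.01)&(Z<.05)&(P[...,0]>.52)&(P[...,0]<.70)&(P[...,1]>-.13)&(P[...,1]<.06)
m=big(m)
rows=[r for r in range(420) if m[r].sum()>8]
rows=rows[4:-6]
def fit(u,v,z):
    p=W(c,np.array(u,float),np.array(v,float),z)[:,:2]
    for _ in range(4):
        k=np.polyfit(p[:,1],p[:,0],1);e=p[:,0]-np.polyval(k,p[:,1]);p=p[abs(e)<max(2*e.std(),.0008)]
    return -np.degrees(np.arctan(k[0])),k,len(p),e.std()
def edge(r,u0,rng,sgn):  # strongest gradient subpixel
    x=np.arange(u0+rng[0],u0+rng[1]);d=sgn*np.diff(g[r,:,1])[x];d=np.clip(d,0,None)
    i=d.argmax();sl=slice(max(i-2,0),i+3);return (x[sl]*d[sl]).sum()/d[sl].sum()+.5
u=[];v=[];fu=[];fv=[]
for r in rows:
    a=np.nonzero(m[r])[0].max();u.append(edge(r,a,(-4,6),-1));v.append(r)
    try: fu.append(edge(r,int(a)+8,(0,40),1));fv.append(r)
    except Exception: pass
a,k,n,e=fit(u,v,.024);print('panel far edge yaw',round(a,2),n,round(e*1e3,2))
a2,k2,n2,e2=fit(fu,fv,.036);print('fence bar edge yaw',round(a2,2),n2,round(e2*1e3,2))
for y in (-.1,-.03,.04):
    print('y',y,'panel edge x',round(np.polyval(k,y),4),'bar edge x',round(np.polyval(k2,y),4))
E
python3 yaw.py
```

```text
panel far edge yaw 7.61 37 0.25
fence bar edge yaw 7.59 43 0.12
y -0.1 panel edge x 0.7028 bar edge x 0.7346
y -0.03 panel edge x 0.6935 bar edge x 0.7253
y 0.04 panel edge x 0.6841 bar edge x 0.716
```

The frame is square on the fence (panel edge yaw 7.61°, bar edge 7.59°). Push is 7 N. Next I'll raise the push.

Request:
arm_command([
  {"x": 0, "y": -0.05, "z": 0, "spin": 0, "fingers": -1},
  {"x": 0, "y": -0.06, "z": 0, "spin": 0, "fingers": -1},
  {"x": 0, "y": -0.06, "z": 0, "spin": 0, "fingers": -1},
  {"x": 0, "y": -0.06, "z": 0, "spin": 0, "fingers": -1},
  {"x": 0, "y": -0.06, "z": 0, "spin": 0, "fingers": -1},
  {"x": 0, "y": -0.06, "z": 0, "spin": 0, "fingers": -1},
  {"x": 0, "y": -0.06, "z": 0, "spin": 0, "fingers": -1},
  {"x": 0, "y": -0.06, "z": 0, "spin": 0, "fingers": -1},
  {"x": 0, "y": -0.06, "z": 0, "spin": 0, "fingers": -1},
  {"x": 0, "y": -0.06, "z": 0, "spin": 0, "fingers": -1},
])

```text
clock: 24.0
tool_pos: [0.5478, -0.0522, -0.0263]
tool_rot: [[0.015, -0.991, -0.132], [-0.004, -0.132, 0.991], [-1.0, -0.015, -0.006]]
ft_force: [-8.7, -2.0, 4.2]
grip_width: 0.0852
```

```bash
python3 yaw.py;python3 st.py .46 -.064 -.0225
```

```text
panel far edge yaw 7.54 37 0.26
fence bar edge yaw 7.64 42 0.12
y -0.1 panel edge x 0.7028 bar edge x 0.7347
y -0.03 panel edge x 0.6935 bar edge x 0.7253
y 0.04 panel edge x 0.6843 bar edge x 0.7159
t 24.05 tcp [ 0.5478 -0.0522 -0.0264] F [-9.5 -2.1  3.2] jaw yaw 97.57 tx [ 0.015 -0.004 -1.   ] w 0.085
units to target xyz [-0.26  4.43 -0.01]
```

Request:
arm_command([
  {"x": -0.02, "y": -0.08, "z": 0, "spin": 0, "fingers": -1},
  {"x": -0.02, "y": -0.08, "z": 0, "spin": 0, "fingers": -1},
  {"x": -0.02, "y": -0.08, "z": 0, "spin": 0, "fingers": -1},
  {"x": -0.02, "y": -0.08, "z": 0, "spin": 0, "fingers": -1},
  {"x": -0.02, "y": -0.08, "z": 0, "spin": 0, "fingers": -1},
  {"x": -0.02, "y": -0.08, "z": 0, "spin": 0, "fingers": -1},
  {"x": -0.02, "y": -0.08, "z": 0, "spin": 0, "fingers": -1},
  {"x": -0.02, "y": -0.08, "z": 0, "spin": 0, "fingers": -1},
  {"x": -0.02, "y": -0.08, "z": 0, "spin": 0, "fingers": -1},
  {"x": -0.02, "y": -0.08, "z": 0, "spin": 0, "fingers": -1},
])

```text
clock: 25.3
tool_pos: [0.5467, -0.0523, -0.026]
tool_rot: [[-0.019, -0.991, -0.131], [-0.008, -0.131, 0.991], [-1.0, 0.02, -0.006]]
ft_force: [-9.9, -3.1, 4.5]
grip_width: 0.0854
```

```bash
python3 yaw.py;python3 st.py .46 -.064 -.0225;python3 st.py
```

```text
panel far edge yaw 7.54 38 0.23
fence bar edge yaw 7.62 43 0.11
y -0.1 panel edge x 0.7033 bar edge x 0.7347
y -0.03 panel edge x 0.6941 bar edge x 0.7253
y 0.04 panel edge x 0.6848 bar edge x 0.7159
t 25.35 tcp [ 0.5468 -0.0523 -0.026 ] F [-10.4  -2.7   4.7] jaw yaw 97.55 tx [-0.019 -0.008 -1.   ] w 0.085
units to target xyz [-0.09  4.38 -0.01]
t 25.35 tcp [ 0.5468 -0.0523 -0.026 ] F [-10.4  -2.7   4.7] jaw yaw 97.55 tx [-0.019 -0.008 -1.   ] w 0.085
```

Request:
arm_command([
  {"x": -0.05, "y": -0.1, "z": 0, "spin": 0, "fingers": -1},
  {"x": -0.05, "y": -0.1, "z": 0, "spin": 0, "fingers": -1},
  {"x": -0.05, "y": -0.1, "z": 0, "spin": 0, "fingers": -1},
  {"x": -0.05, "y": -0.1, "z": 0, "spin": 0, "fingers": -1},
  {"x": -0.05, "y": -0.1, "z": 0, "spin": 0, "fingers": -1},
  {"x": -0.05, "y": -0.1, "z": 0, "spin": 0, "fingers": -1},
  {"x": -0.05, "y": -0.1, "z": 0, "spin": 0, "fingers": -1},
  {"x": -0.05, "y": -0.1, "z": 0, "spin": 0, "fingers": -1},
  {"x": -0.05, "y": -0.1, "z": 0, "spin": 0, "fingers": -1},
  {"x": -0.05, "y": -0.1, "z": 0, "spin": 0, "fingers": -1},
])

```text
clock: 26.6
tool_pos: [0.5448, -0.0525, -0.0253]
tool_rot: [[-0.066, -0.989, -0.131], [-0.014, -0.13, 0.991], [-0.998, 0.067, -0.005]]
ft_force: [-10.5, -3.4, 1.6]
grip_width: 0.0851
```

```bash
for i in 1 2 3 4; do python3 yaw.py | head -3;python3 st.py; done; python3 look.py s12
```

```text
panel far edge yaw 7.46 38 0.27
fence bar edge yaw 7.62 43 0.12
y -0.1 panel edge x 0.7037 bar edge x 0.7347
t 26.65 tcp [ 0.5448 -0.0525 -0.0253] F [-9.8 -3.   0.7] jaw yaw 97.53 tx [-0.066 -0.014 -0.998] w 0.086
panel far edge yaw 7.45 38 0.25
fence bar edge yaw 7.64 43 0.14
y -0.1 panel edge x 0.7037 bar edge x 0.7346
t 26.7 tcp [ 0.5449 -0.0525 -0.0253] F [-10.   -2.4   1.5] jaw yaw 97.53 tx [-0.066 -0.014 -0.998] w 0.085
panel far edge yaw 7.46 38 0.24
fence bar edge yaw 7.61 43 0.11
y -0.1 panel edge x 0.7038 bar edge x 0.7346
t 26.75 tcp [ 0.5449 -0.0525 -0.0253] F [-10.6  -3.5   1.4] jaw yaw 97.53 tx [-0.065 -0.014 -0.998] w 0.085
panel far edge yaw 7.47 38 0.25
fence bar edge yaw 7.61 43 0.13
y -0.1 panel edge x 0.7038 bar edge x 0.7346
t 26.8 tcp [ 0.5449 -0.0525 -0.0253] F [-10.9  -2.6   1.1] jaw yaw 97.53 tx [-0.065 -0.014 -0.998] w 0.085
panel [ 6.326e+02 -2.890e+01  2.016e+02  9.850e+01  6.000e-01]
plane slopes x,y,z0 [-0.0004 -0.0019  0.0254]
```

View pics/s12.png

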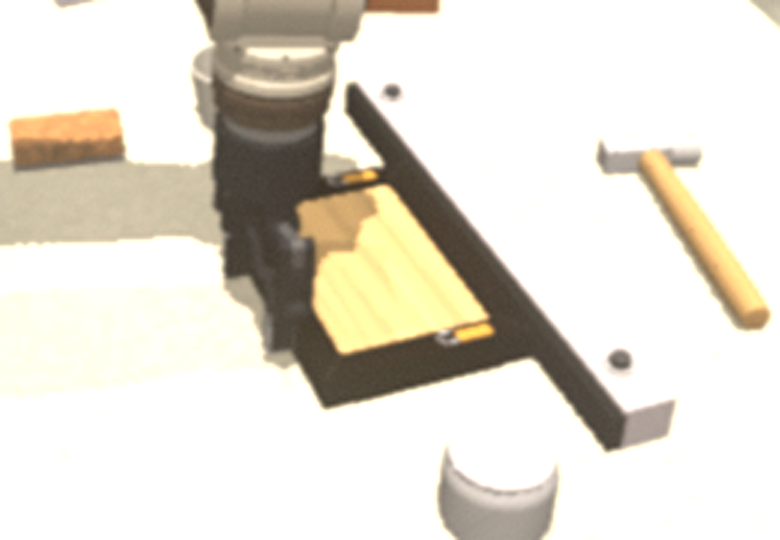

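Push is steady at about 10.8 N at the fingers, or about 9.5 N at the fence after friction. The frame is 0.15° from the fence, and s12 shows its whole far side on the rubber. I'll check the bystanders and that the hold is steady, then hand in.

```bash
python3 - <<'E'
from meas import *
import time
F=[]
for i in range(8):
    c=eyes.capture('side');s=env.get_state();F.append(s['ft_force'])
print('F mean',np.round(np.mean(F,0),2),'pos',np.round(s['tool_pos'],4))
z={'tin':.055,'tub':.058,'block':.026}
c=eyes.capture('top');Z=cloud(c)[...,2]
for l in z:
    for q in eyes.regions_of('top',l)[:2]:
        m=q['mask']&np.isfinite(Z)&(Z>.02)
        if m.sum()>20: print(l,round(q['p'],2),rect(c,m,z[l]))
save(c,'t3.png')
E
python3 yaw.py
```

```text
F mean [-10.79  -2.77   0.89] pos [ 0.5449 -0.0525 -0.0253]
tin 0.67 [ 649.8 -258.5   77.1   68.8   44.4]
tub 0.9 [587.1 236.4  81.7  80.5 -88.3]
block 0.97 [433.2 209.8  93.8  49.7  89.2]
panel far edge yaw 7.47 38 0.26
fence bar edge yaw 7.58 43 0.14
y -0.1 panel edge x 0.7038 bar edge x 0.7346
y -0.03 panel edge x 0.6946 bar edge x 0.7253
y 0.04 panel edge x 0.6854 bar edge x 0.716
```

View pics/t3.png

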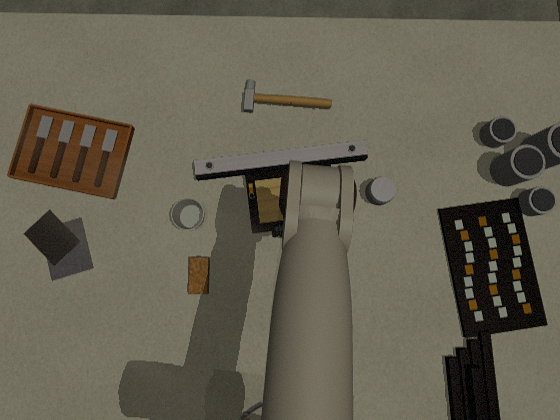

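The top view shows the frame flush on the fence at columns 245–340, row 170. The tin (380,190), tub (187,214) and block (198,275) haven't moved. Handing in.

```bash
python3 -c "
from rig import env
print(env.close_job())"
```

```text
the job is handed in; nothing more can be done
None
```

I pressed both ends of the panel home, then pushed the frame square onto the fence, and handed in with the arm still holding it there. The push reaching the fence is an estimated 9.5 N, a little under the 12 N you asked for but inside the allowed 5–19 N. No verdict was reported.

- **Panel:** I pressed each end with shut fingers to 16–18 N. Before the push, both cameras read its back 4–5 mm below the rails at the left, middle and right. It still read flat at the end.
- **Squareness:** the panel's edge and the fence bar differ by about 0.1° (0.002 rad). The frame's whole far side is on the rubber.
- **Push:** the force at the fingers held steady at about 11 N. The 9.5 N at the fence allows for friction under the frame. I stopped there because each extra push tilted the gripper further, by then about 0.066 rad.
- **Bystanders:** the tin, tub and block measured within 2 mm of where they started.

**Disagreement:** the reported tool height did not match the cameras. It read about 22 mm low with the fingers shut and about 35–40 mm low with them open, so I used the cameras and contact force for height instead.

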